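# Gauge the depth of a tag-punch die and set the pointer

### The job

Take the depth rod from its stand and slide it, blue head up, into the bore of the steel punch die; push it down past the stiff ejector pad until it bottoms on the hard floor, and keep about 10 N (never 25 N) on it there for half a second. Leave the rod standing bottomed in the bore, then slide the red pointer down the upright scale until its pointing edge is level with the top of the rod, and let go. Leave the scissors, ribbon spool and marker where they are.

Things in the scene. Friction and masses are not known exactly. Their poses are not given: they have to be found in the camera images.
- die: Fixed fixture: dark base plate 120 x 180 x 8 mm with a steel die block 66 x 66 mm (top 82 mm above the worktop) and an aluminium scale column 16 x 26 mm, 199 mm tall, centred at x = +66, y = -100 mm of this frame. Origin: on the bore's axis (the block's centre), at worktop level; z up. At yaw 0 x points away from the robot.
- bore_mouth (a point): Centre of the mouth of the round vertical bore in the die block's top face: 15.6 mm diameter, 2 mm chamfer, axes as die. The rod bottoms 42 to 64 mm below this mouth; how deep differs from run to run and cannot be seen.
- pad: Brass ejector pad, 14 mm disc in the bore; origin: centre of its top face, z up. It starts 6 to 52 mm below the mouth, is held by friction (about 3 N plus light damping), has no return spring, and has 12 to 36 mm of travel (not known beforehand) before it lies on the bore's hard floor, where it stops dead and the force rises steeply.
- rod: Loose depth rod, about 90 g, 115 mm long, round: steel shank 14 mm thick and 85 mm long with a tapered tip and black rings at 35, 45, 55, 65 and 75 mm from the tip, then a blue head 20 mm thick and 30 mm long. Stands upright in the stand at the start. Origin: the tip, z along the rod to the head.
- rod_tip (a point): Centre of the rod's lower end face (the origin of rod).
- rod_top (a point): Centre of the blue head's top face, 115 mm from the tip. Once bottomed it stands 51 to 73 mm above the die block's top, i.e. 133 to 155 mm above the worktop.
- rod_stand: Fixed wooden stand 80 x 80 x 34 mm with one 16 mm hole, 26 mm deep, in its middle, in which the rod stands. Origin: centre of its underside.
- pointer (a joint): Height of the pointer carriage on the scale column, m, 0 to 0.075, growing upward; the pointing edge is 0.110 m + this value above the worktop. Starts at 0.055 to 0.072, always above the rod's final top. Friction about 3 N keeps it wherever it is left.
- pointer_tip (a point): Centre of the pointing edge: end of a flat red finger, 4 mm thick, that points toward the bore from its -y side, 75 mm from the bore's axis (x = 0, y = -75 mm in die's frame, same axes). Moves only up and down.
- scissors: Bystander: scissors with red handles, 199 mm long, lying flat. Origin about their middle.
- ribbon_spool: Bystander: spool of red ribbon, 104 x 132 x 32 mm, lying flat.
- marker: Bystander: black and white marker pen, 135 mm long, lying flat.
- pointer_blade (a point): Grip point on the red upright blade that moves with the pointing edge: 25 mm in -y and 3 mm in -x from it (die's axes), same height. The blade is 10 mm thick in y, 16 mm high (8 mm above and below this point) and runs in x from 10 mm before this point to 54 mm behind it, where the black carriage on the column begins.
Things that resemble listed ones, but are neither listed nor needed, are in the scene too. Several things have the shape of the rod; the one meant has the colours described above. Of the things that look like the die, the larger one is meant.

How it is judged:
On the way:
1. The rod, upright in the bore, presses on the pad with more than 7 N for 0.2 s, which only the hard floor can bear (contact force between rod and pad above 7 N and horizontal distance between rod_tip and bore_mouth below 0.004 m and angle between rod's own z axis and vertical below 0.12 rad), for 0.2 s.
At the end, for the whole second after the job is handed in: The rod stands at rest in the bore, within about 7 degrees of upright, its tip within 4 mm of the pad's centre, and the pointing edge is level with the rod's top to 4 mm (distance between rod_tip and pad below 0.004 m and angle between rod's own z axis and vertical below 0.12 rad and horizontal distance between rod_tip and bore_mouth below 0.004 m and z of rod_top in the frame of pointer_tip between -0.004 and 0.004 m and linear speed of rod below 0.02 m/s and velocity of joint pointer below 0.005 m/s); the robot touches nothing.
It fails at once if The rod is driven onto the pad with more than 25 N (contact force between rod and pad above 25 N).
It fails at once if The scissors, spool or marker are moved by more than 30 mm (distance of any of scissors, ribbon_spool, marker from where it was at the start of the episode above 0.03 m).
It also fails if it takes over 72 s, if anything falls off the work surface, if the arm or the gripper's body presses on something with over 40 N, if the wrist force passes 120 N, or if a joint passes its speed limit or range.

### The arm

A 6-joint arm with a two-finger parallel gripper is mounted at the origin on a cart in front of the work surface, level with it; the furniture and walls round the work are solid. World frame = base frame: x ahead of the robot, y to its left, z up, the work surface at z = 0. Lengths are in m, angles in rad, forces in N, time in s.
With the tool pointing down it reaches from about 0.25 to 0.8 m from the base axis. Payload 3.9 kg.
Tool frame: the origin (TCP) lies at the very end of the fingers, on their centre line; the grasp point (between the pads) lies bot.grip_point_offset behind it (bot.grip_point_offset is the distance from the TCP to the grasp point, in m); z points along the fingers, y is the line along which they close (so a half turn about z gives the same grasp; the last joint's range is limited). The gripper opens to 85 mm and grips with 20 to 120 N. Pads are 22 mm wide; open, the fingers measure 114 mm over their backs; the gripper's body (76 mm by 85 mm) begins 54 mm behind the grasp point. The pads swing forward as they close: fully open they stand 13 mm farther back than shut.
Start: joints at [-1.26, 0.26, -0.138, 1.173, 0, 1.571], TCP at [0.161, -0.5, 0.231] pointing down, gripper open.
Joint ranges: [-2.78, 2.78], [-0.83, 1.72], [-1.28, 1.37], [-1.9, 2.12], [-1.57, 1.48], [-3.14, 3.14]. Speed limits (rad/s): [2.57, 2.57, 3.14, 3.14, 3.14, 3.14].

### API

Orientations are given as [roll, pitch, yaw] about the fixed x, y, z axes, in that order (R = Rz(yaw) Ry(pitch) Rx(roll)).
In Python, from plant import bot gives the robot as it stands.
- The arm moves only by the tool jog_arm, never from a script. Its argument "plan" is a list that holds one entry, the list of rows, each a list of 7 numbers: the shift along the tool's x, y, z in mm, then the turn, a rotation vector about the tool's x, y, z in degrees, then the opening, from 0 (shut) to 1 (fully open). In form: [[[dx, dy, dz, wx, wy, wz, grip], ...]]. A call has 1 to 10 rows; each row shifts and turns the commanded pose from where the row before left it, along the tool's axes as they then stand; what a row does not reach is not made up. A row lasts 1/10 s, in which the tool goes at most 50 mm and 8.59 degrees, less where a joint would pass 70% of its speed; a pose out of reach is approached as far as the arm can. A call with a gripper value outside its range is refused whole. The fingers move at their own pace and stop on an object; "grip_force" is the grip in N (left out, the last holds). Time passes only in rows, so rows that do not move let the fingers close. It gives the time, the measured TCP pose, the force, the opening and the grip force at its end, in the units of the state.
- bot.get_state(): the state, without advancing time (a new reading comes with each control period).
- bot.snapshot(name): name is "side" or "top"; returns the picture (384x512x3 uint8, red, green, blue); there is no depth.
- bot.camera_params(name): a dict with "fx", "fy", "cx", "cy" (pixels), "pose" (4x4, takes a point from camera to world coordinates). Camera axes: x right, y up, looking along -z (the intrinsics and any distortion apply to the point x, -y, -z); pixel columns grow to the right and rows downward; lengths in m; the calibration is good to about 2 mm. A picture is of the moment at which its call begins. camera_params takes no time and is no camera call.
- bot.finish_job(): hands the job in; it is judged then, once.
Trained networks look in the newest picture that a camera, given by its name, has taken for a name from the list of things; names that differ only in an ending like _2 or _b are one class to them, and where a whole thing is asked for, a point or a joint stands for the part that bears it (a point fixed in the world has none). Each returns a list of dicts, best first, with "score" (0 to 1); they miss things now and then, are a little off and sometimes report something else, mostly with a low value. They report only what shows in the picture. A call takes as long as a camera call. They do not tell look-alikes from the thing itself.
- bot.masks_of(camera, thing): "region" (384x512 bool, what is visible of it) and "rect" ([centre column, centre row, width, height] in pixels, round what is visible of it).
The state is a dict: "time": time; "q": joint angles; "qd": joint speeds; "joint_torque": joint torques, N m; "tcp_pos": TCP position; "tcp_rot": TCP orientation; "contact_force": force on the tool from outside, world axes, zero at the start; "ft_torque": the same for the moment, N m; "grip_width": opening from 0.0 (shut) to 1.0 (fully open); "gripper_force": force on a finger pad.
Only numpy, scipy, OpenCV 4.12 (cv2) and the standard library are available. Lean on these libraries where they do the work, as an engineer would, in place of code of your own. Each camera call takes 0.05 s, during which the arm holds its last target. There are 200 camera calls.

## Working session

There is one attempt and no reset: what is moved stays moved. The work goes in short steps, Python scripts to look and compute and a tool call to move; the robot and the scene stay as the last step left them, time stands still between calls to the robot, and variables do not carry over. Pictures are saved under pics/ and viewed, at most 10 in all, crops included, and the job is handed in when it is done.

Besides the shell and the picture viewer there is one more tool, called as name([rows], argument=value, ...), one row to a line, values as JSON. jog_arm: Moves the arm, as the interface text tells. Its arguments: {"type":"object","properties":{"plan":{"type":"array","items":{"type":"array","items":{"type":"array","items":{"type":"number"}}}},"grip_force":{"type":"number"}},"required":["plan"]}

```bash
mkdir -p pics; cat > h.py <<'E'
from plant import bot
import numpy as np, cv2
from scipy.spatial.transform import Rotation as R
def ray(cam,u,v):
    c=bot.camera_params(cam);P=np.array(c['pose'])
    d=P[:3,:3]@np.array([(u-c['cx'])/c['fx'],-(v-c['cy'])/c['fy'],-1]);return P[:3,3],d
def at_z(cam,u,v,z):
    o,d=ray(cam,u,v);return o+d*(z-o[2])/d[2]
def proj(cam,p):
    c=bot.camera_params(cam);P=np.array(c['pose']);q=P[:3,:3].T@(np.array(p)-P[:3,3])
    return np.array([c['cx']+c['fx']*q[0]/-q[2],c['cy']-c['fy']*q[1]/-q[2]])
def save(n,im,s=1.0): cv2.imwrite('pics/'+n+'.png',cv2.resize(np.ascontiguousarray(im[:,:,::-1]),None,fx=s,fy=s,interpolation=cv2.INTER_CUBIC))
E
python3 - <<'E'
from h import *
for c in('top','side'):
    save(c+'0',bot.snapshot(c),1.5)
    k=bot.camera_params(c);print({a:np.round(b,3).tolist() for a,b in k.items()})
    for t in('die','rod','rod_stand','pointer','scissors','ribbon_spool','marker'):
        for m in bot.masks_of(c,t)[:4]:print(c,t,round(m['score'],2),np.round(m['rect'],1))
print(bot.get_state(),bot.grip_point_offset)
E
```

```text
{'fx': 464.209, 'fy': 464.209, 'cx': 256.584, 'cy': 195.767, 'pose': [[-0.008, 0.979, -0.205, 0.304], [-1.0, -0.008, 0.001, -0.085], [-0.001, 0.205, 0.979, 1.211], [0.0, 0.0, 0.0, 1.0]]}
top die 0.89 [224.7 276.3  58.6  55. ]
top die 0.55 [263.9 191.4  73.6  75.9]
top rod 0.7 [159.8 209.9  13.   10.1]
top rod 0.47 [179.4 174.   10.9  18.8]
top rod 0.43 [283.  176.2  24.6  32.5]
top rod 0.41 [265.8 190.3  76.4  75.8]
top rod_stand 0.87 [163.8 213.4  37.1  39.4]
top pointer 0.54 [283.8 178.7  20.7  33.4]
top pointer 0.27 [347.2 134.6  35.   35.3]
top scissors 0.84 [379.9 252.2  33.4  65.4]
top ribbon_spool 0.89 [349.8 135.6  34.8  32.1]
top marker 0.89 [132.5 262.5  49.8  13.7]
{'fx': 432.603, 'fy': 432.603, 'cx': 252.247, 'cy': 183.063, 'pose': [[-0.985, 0.089, -0.15, 0.329], [-0.174, -0.589, 0.789, 0.925], [-0.018, 0.803, 0.596, 0.857], [0.0, 0.0, 0.0, 1.0]]}
side die 0.91 [246.6 179.9  46.4  88.1]
side die 0.66 [306.8 220.1  45.1  66.2]
side die 0.5 [285.1 296.2   8.3  45.8]
side die 0.35 [239.9 261.9  38.5  36.6]
side rod 0.77 [239.2 245.4   7.5  25.5]
side rod 0.46 [212.6 230.6   
[... 290 characters left out ...]
.8, 'q': array([-1.26000611e+00,  2.59976207e-01, -1.38065749e-01,  1.17267484e+00,
       -2.73020639e-06,  1.57084761e+00]), 'qd': array([-5.88392894e-05,  1.69462050e-04,  9.07941720e-04,  3.62368595e-04,
       -2.91918357e-04,  1.42673748e-03]), 'joint_torque': array([ 1.15992389e-03, -4.05552435e+01,  2.54224813e+01,  6.05093137e-04,
        1.92874359e-04, -2.14286466e-06]), 'tcp_pos': array([ 0.16055605, -0.49986753,  0.23132979]), 'tcp_rot': array([3.14151313e+00, 2.72612826e-06, 3.10738939e-01]), 'contact_force': array([-0.52999594,  1.24122277,  0.23773099]), 'ft_torque': array([ 0.01666015,  0.03548005, -0.01149309]), 'gripper_force': 0.0, 'grip_width': 1.0013497361670014} 0.0187
```

View pics/top0.png

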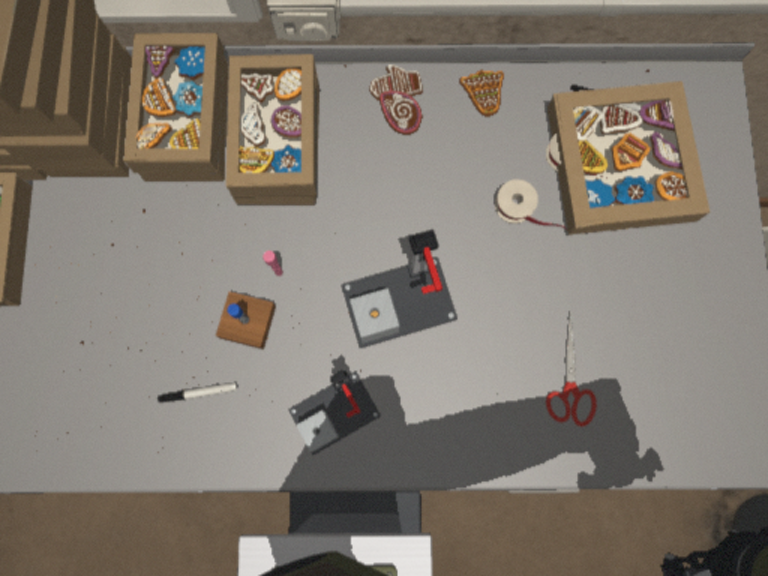

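View pics/side0.png

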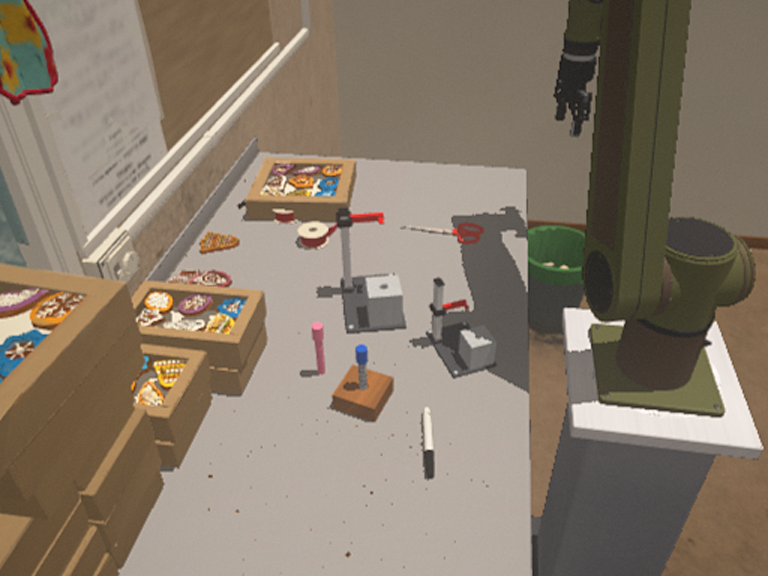

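Top view (1.5x pixels): rod candidates are the blue-head rod in the stand (236,310) and the pink-head look-alike (272,260). Die candidates are the large one (bore 375,313) and the small one (317,430). I choose the blue rod and the large die, and will check both in a close crop.

```bash
python3 - <<'E'
from h import *
from scipy.optimize import least_squares
T=bot.snapshot('top');S=bot.snapshot('side')
def blob(im,f,box):
    a=im.astype(int);m=f(a[...,0],a[...,1],a[...,2]);k=np.zeros_like(m);k[box[1]:box[3],box[0]:box[2]]=1;m&=k.astype(bool)
    v,u=np.nonzero(m);return m,u.mean(),v.mean(),u.min(),u.max(),v.min(),v.max(),len(u)
blue=lambda r,g,b:(b>r+50)&(b>g+30)
red=lambda r,g,b:(r>g+80)&(r>b+80)
bt=blob(T,blue,(140,190,190,240));bs=blob(S,blue,(225,220,260,262));print('blue',bt[1:],bs[1:])
def tri(a,b):
    A=[];y=[]
    for c,(u,v) in(('top',a),('side',b)):
        o,d=ray(c,u,v);d/=np.linalg.norm(d);M=np.eye(3)-np.outer(d,d);A.append(M);y.append(M@o)
    return np.linalg.lstsq(np.vstack(A),np.hstack(y),rcond=None)[0]
print('head centre',tri(bt[1:3],bs[1:3]))
# stand & plate via masks
for t,i in(('die',1),('rod_stand',0)):
    ms=bot.masks_of('top',t)
    for m in ms[:2]:print(t,cv2.minAreaRect(np.argwhere(m['region'])[:,::-1].astype(np.float32)))
# bore pad blob
br=blob(T,lambda r,g,b:(r>b+40)&(g>b+10),(240,200,262,220));print('bore',br[1:],at_z('top',br[1],br[2],.082))
# bright block top
m,*o=blob(T,lambda r,g,b:(r+g+b>470)&(abs(r-b)<30),(230,188,270,232));print(o)
rt=blob(T,red,(265,155,300,200));rs=blob(S,red,(225,135,258,152));print('red',rt[1:],rs[1:])
a=cv2.resize(T[150:240,140:310],None,fx=4.7,fy=4.7,interpolation=cv2.INTER_CUBIC)
save('crop',np.ascontiguousarray(T[150:240,140:305]),4.8)
save('crops',np.ascontiguousarray(S[130:280,200:280]),4)
E
```

```text
blue (np.float64(156.015625), np.float64(206.78125), np.int64(152), np.int64(160), np.int64(203), np.int64(211), 64) (np.float64(240.8235294117647), np.float64(235.10294117647058), np.int64(237), np.int64(244), np.int64(230), np.int64(242), 68)
head centre [0.50827022 0.15643781 0.11214953]
die ((221.26585388183594, 273.1196594238281), (39.33940887451172, 53.75685119628906), 60.06848907470703)
die ((263.1884765625, 192.35769653320312), (64.1129379272461, 68.93675994873047), 74.74488067626953)
rod_stand ((163.75473022460938, 212.85850524902344), (33.51597213745117, 32.554447174072266), 15.94539737701416)
bore (np.float64(249.05), np.float64(208.9), np.int64(247), np.int64(251), np.int64(207), np.int64(211), 20) [ 0.50730142 -0.06685768  0.082     ]
[np.float64(247.6603325415677), np.float64(212.55106888361044), np.int64(230), np.int64(269), np.int64(191), np.int64(231), 842]
red (np.float64(287.4171779141104), np.float64(182.37423312883436), np.int64(281), np.int64(294), np.int64(165), np.int64(195), 163) (np.float64(246.39743589743588), np.float64(143.87179487179486), np.int64(233), np.int64(255), np.int64(141), np.int64(148), 78)
```

View pics/crop.png

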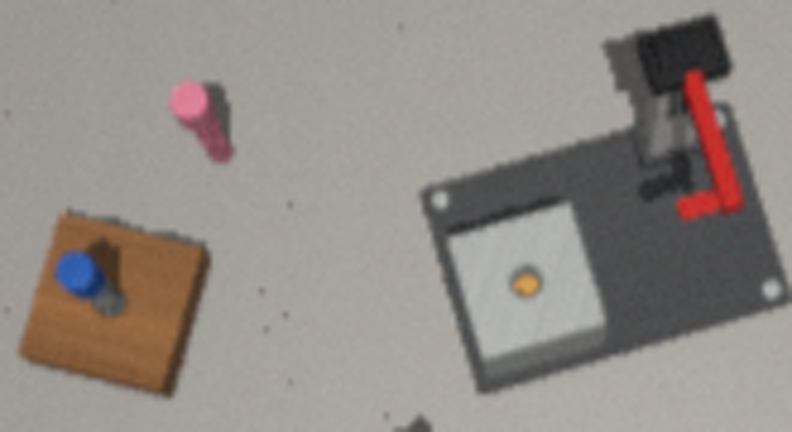

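View pics/crops.png

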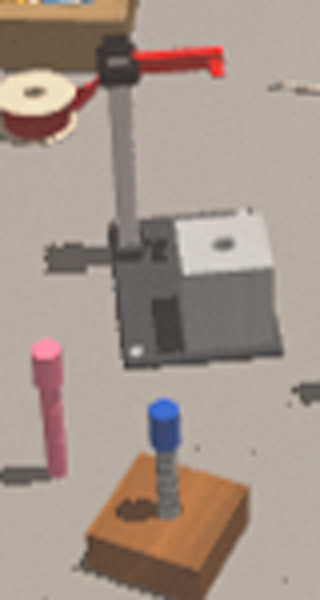

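Top crop: the blue-head rod with grey ringed shank stands in the wooden stand (crop 80,272). The pink one (188,102) is a decoy. The large die's bore is at crop (526,283), with the red blade running from (695,75) to (740,205). Now I'll refine positions.

```bash
cat >> h.py <<'E'
from scipy.optimize import least_squares
def cyl(p,r,z0,z1):
    a=np.linspace(0,2*np.pi,24,endpoint=False);return np.array([[p[0]+r*np.cos(t),p[1]+r*np.sin(t),z] for t in a for z in(z0,z1)])
def hullc(cam,P):
    h=cv2.convexHull(np.array([proj(cam,q) for q in P],np.float32));m=cv2.moments(h);return np.array([m['m10']/m['m00'],m['m01']/m['m00']])
def blue(im,box):
    a=im.astype(int);r,g,b=a[...,0],a[...,1],a[...,2];w=np.zeros(r.shape,bool);w[box[1]:box[3],box[0]:box[2]]=1
    v,u=np.nonzero((b>r+35)&(b>g+20)&w);return np.array([u.mean(),v.mean()])
def headfit(bt,bs):
    f=lambda p:np.r_[hullc('top',cyl(p,.010,p[2]-.03,p[2]))-bt,hullc('side',cyl(p,.010,p[2]-.03,p[2]))-bs]
    s=least_squares(f,[.5,0,.13]);return s.x,s.fun
E
python3 - <<'E'
from h import *
T=bot.snapshot('top');S=bot.snapshot('side')
print(headfit(blue(T,(140,190,190,240)),blue(S,(225,220,260,262))))
up=lambda p,s,o:(np.array(p)+.5)/s-.5+np.array(o)
o=(140,150)
C=[up(p,4.8,o) for p in((445,234),(570,202),(606,325),(481,360))]
W=np.array([at_z('top',*c,.082)[:2] for c in C]);print('block',W.mean(0),[np.linalg.norm(W[i]-W[i-1]) for i in range(4)])
for i in range(4):d=W[i]-W[i-1];print(np.degrees(np.arctan2(d[1],d[0]))%90)
P=np.array([at_z('top',*up(p,4.8,o),.008)[:2] for p in((420,190),(728,105),(792,297),(482,392))])
for i in range(4):d=P[i]-P[i-1];print('plate',np.linalg.norm(d),np.degrees(np.arctan2(d[1],d[0]))%90)
bt=up((526,283),4.8,o);bs=up((224,243),4,(200,130))
print('bore',at_z('top',*bt,.082),at_z('side',*bs,.082))
# block top corners in side
W=np.array([at_z('side',*up(p,4,(200,130)),.082)[:2] for p in((175,217),(263,209),(274,267),(182,275))]);print('side block',W.mean(0))
print('pink',at_z('top',*up((220,157),4.8,o),0),'stand',at_z('top',*up((112,300),4.8,o),.034))
# pointer tip from top with z hypotheses vs side
for z in(.165,.172,.18):print(z,at_z('top',*up((682,210),4.8,o),z),at_z('top',*up((740,205),4.8,o),z),at_z('side',*up((222,66),4,(200,130)),z))
E
```

```text
Traceback (most recent call last):
  File "h.py", line 23, in headfit
    s=least_squares(f,[.5,0,.13]);return s.x,s.fun
  File "h.py", line 22, in <lambda>
    f=lambda p:np.r_[hullc('top',cyl(p,.010,p[2]-.03,p[2]))-bt,hullc('side',cyl(p,.010,p[2]-.03,p[2]))-bs]
                     ~~~~~^^^^^^^^^^^^^^^^^^^^^^^^^^^^^^^^^
  File "h.py", line 17, in hullc
    h=cv2.convexHull(np.array([proj(cam,q) for q in P],np.float32));m=cv2.moments(h);return np.array([m['m10']/m['m00'],m['m01']/m['m00']])
                               ~~~~^^^^^^^
  File "h.py", line 10, in proj
    c=bot.camera_params(cam);P=np.array(c['pose']);q=P[:3,:3].T@(np.array(p)-P[:3,3])
ValueError: time passes only in moves, steps and waits
```

```bash
python3 - <<'E'
import re
s=open('h.py').read().replace("c=bot.camera_params(cam)","c=CP(cam)").replace("def ray(","import functools\nCP=functools.cache(lambda n:bot.camera_params(n))\ndef ray(",1)
s=s.replace("least_squares(f,[.5,0,.13])","least_squares(f,[.5,0,.13],diff_step=1e-3,x_scale=[1,1,1])").replace("P],np.float32)","P],np.float32)")
s=s.replace("least_squares(f,[.5,0,.13]","least_squares(f,[.5,.05,.13]")
open('h.py','w').write(s)
E
cat > m.py <<'E'
from h import *
T=bot.snapshot('top');S=bot.snapshot('side')
print(headfit(blue(T,(140,190,190,240)),blue(S,(225,220,260,262))))
up=lambda p,s,o:(np.array(p)+.5)/s-.5+np.array(o)
o=(140,150)
C=[up(p,4.8,o) for p in((445,234),(570,202),(606,325),(481,360))]
W=np.array([at_z('top',*c,.082)[:2] for c in C]);print('block',W.mean(0),[np.linalg.norm(W[i]-W[i-1]) for i in range(4)])
for i in range(4):d=W[i]-W[i-1];print(np.degrees(np.arctan2(d[1],d[0]))%90)
P=np.array([at_z('top',*up(p,4.8,o),.008)[:2] for p in((420,190),(728,105),(792,297),(482,392))])
for i in range(4):d=P[i]-P[i-1];print('plate',np.linalg.norm(d),np.degrees(np.arctan2(d[1],d[0]))%90)
bt=up((526,283),4.8,o);bs=up((224,243),4,(200,130))
print('bore',at_z('top',*bt,.082),at_z('side',*bs,.082))
W=np.array([at_z('side',*up(p,4,(200,130)),.082)[:2] for p in((175,217),(263,209),(274,267),(182,275))]);print('side block',W.mean(0))
print('pink',at_z('top',*up((220,157),4.8,o),0),'stand',at_z('top',*up((112,300),4.8,o),.034))
for z in(.165,.172,.18):print(z,at_z('top',*up((682,210),4.8,o),z),at_z('top',*up((740,205),4.8,o),z),at_z('side',*up((222,66),4,(200,130)),z))
E
python3 m.py 2>&1|tail -25
```

```text
(array([0.50845093, 0.15620165, 0.12510717]), array([ 0.00605623,  0.12153146, -0.12296579, -0.02728951]))
block [ 0.50978845 -0.0669466 ] [np.float64(0.06841028644080778), np.float64(0.06680556605925968), np.float64(0.0671001675605812), np.float64(0.06643956152641327)]
15.772092571591175
14.238100757007587
15.478544831680495
15.360403458279052
plate 0.11771175415345624 16.919469185835332
plate 0.17784143583473142 15.403318582445792
plate 0.11361357394846944 16.64672568181072
plate 0.17723938117089102 16.72357131175582
bore [ 0.50814542 -0.06720089  0.082     ] [ 0.50895367 -0.0678781   0.082     ]
side block [ 0.50965092 -0.06979167]
pink [0.59580149 0.10465428 0.        ] stand [0.50929743 0.15531557 0.034     ]
0.165 [ 0.52813107 -0.14349916  0.165     ] [ 0.53037104 -0.17139293  0.165     ] [ 0.52819616 -0.17870076  0.165     ]
0.172 [ 0.52662925 -0.14310429  0.172     ] [ 0.52885422 -0.17081132  0.172     ] [ 0.52618532 -0.16753817  0.172     ]
0.18 [ 0.52491289 -0.14265301  0.18      ] [ 0.52712072 -0.17014662  0.18      ] [ 0.52388721 -0.15478091  0.18      ]
```

jog_arm([
  [[35, -34, 0, 0, 0, 0, 1], [35, -34, 0, 0, 0, 0, 1], [35, -34, 0, 0, 0, 0, 1], [35, -34, 0, 0, 0, 0, 1], [35, -34, 0, 0, 0, 0, 1], [35, -34, 0, 0, 0, 0, 1], [35, -34, 0, 0, 0, 0, 1], [35, -34, 0, 0, 0, 0, 1], [35, -34, 0, 0, 0, 0, 1], [35, -34, 0, 0, 0, 0, 1]],
], grip_force=60)

```text
time: 2.2
tcp_pos: [0.3905, -0.0672, 0.2317]
tcp_rot: [3.141, -0.001, 0.311]
contact_force: [1.2, -0.9, 0.8]
grip_width: 0.997
gripper_force: 0.0
```

jog_arm([
  [[35, -34, 0, 0, 0, 0, 1], [35, -34, 0, 0, 0, 0, 1], [35, -34, 0, 0, 0, 0, 1], [35, -34, 0, 0, 0, 0, 1], [35, -34, 0, 0, 0, 0, 0.6], [0, 0, 0, 0, 0, 0, 0.6], [0, 0, 0, 0, 0, 0, 0.6]],
])

```text
time: 2.9
tcp_pos: [0.5044, 0.1472, 0.2307]
tcp_rot: [3.141, 0.001, 0.313]
contact_force: [-0.2, -0.6, 0.2]
grip_width: 0.602
gripper_force: 0.0
```

jog_arm([
  [[6.5, -7, 20, 0, 0, 0, 0.6], [0, 0, 30, 0, 0, 0, 0.6], [0, 0, 30, 0, 0, 0, 0.6], [0, 0, 30, 0, 0, 0, 0.6], [0, 0, 20, 0, 0, 0, 0.6], [0, 0, 9, 0, 0, 0, 0.6], [0, 0, 0, 0, 0, 0, 0.6]],
])

```text
time: 3.6
tcp_pos: [0.5071, 0.1535, 0.0915]
tcp_rot: [3.142, 0.003, 0.309]
contact_force: [-0.2, -0.2, 0.9]
grip_width: 0.6
gripper_force: 0.0
```

jog_arm([
  [[0, 0, 0, 0, 0, 0, 0.15], [0, 0, 0, 0, 0, 0, 0.15], [0, 0, 0, 0, 0, 0, 0.1], [0, 0, 0, 0, 0, 0, 0], [0, 0, 0, 0, 0, 0, 0], [0, 0, 0, 0, 0, 0, 0]],
])

```text
time: 4.2
tcp_pos: [0.5097, 0.1555, 0.0939]
tcp_rot: [-3.141, -0.003, 0.311]
contact_force: [-0.4, 0.2, 5.8]
grip_width: 0.216
gripper_force: 58.8
```

jog_arm([
  [[0, 0, -10, 0, 0, 0, 0], [0, 0, -20, 0, 0, 0, 0], [0, 0, -30, 0, 0, 0, 0], [0, 0, -30, 0, 0, 0, 0], [0, 0, -15, 0, 0, 0, 0], [0, 0, 0, 0, 0, 0, 0]],
])

```text
time: 4.8
tcp_pos: [0.5102, 0.1554, 0.2003]
tcp_rot: [3.141, -0.006, 0.311]
contact_force: [0.4, 0.3, -0.2]
grip_width: 0.213
gripper_force: 58.7
```

jog_arm([
  [[-7, 21, 0, 0, 0, 0, 0], [-14, 42, 0, 0, 0, 0, 0], [-14, 42, 0, 0, 0, 0, 0], [-14, 42, 0, 0, 0, 0, 0], [-14, 42, 0, 0, 0, 0, 0], [-7, 23, 0, 0, 0, 0, 0], [0, 0, 0, 0, 0, 0, 0], [0, 0, 0, 0, 0, 0, 0]],
])

```text
time: 5.6
tcp_pos: [0.5059, -0.0684, 0.1964]
tcp_rot: [-3.14, 0.002, 0.309]
contact_force: [-0.5, -0.3, -1.0]
grip_width: 0.212
gripper_force: 58.9
```

```bash
python3 - <<'E'
from h import *
T=bot.snapshot('top');S=bot.snapshot('side')
s=bot.get_state();print(s['tcp_pos'],s['tcp_rot'],s['contact_force'])
a=np.ascontiguousarray(S[110:230,210:300]);b=np.ascontiguousarray(T[160:250,200:290])
b=cv2.resize(b,(360,480));a=cv2.resize(a,(360,480),interpolation=cv2.INTER_CUBIC)
save('hold',np.hstack([a,b]))
print(proj('side',[.5085,-.0677,.082]),proj('top',[.5085,-.0677,.082]))
E
```

```text
[ 0.5061795  -0.06740238  0.19671045] [-3.14062694e+00  1.06884538e-03  3.11813641e-01] [-0.35048729  0.49962784 -0.83775639]
[255.76690197 190.42561958] [249.38895089 208.4196482 ]
```

View pics/hold.png

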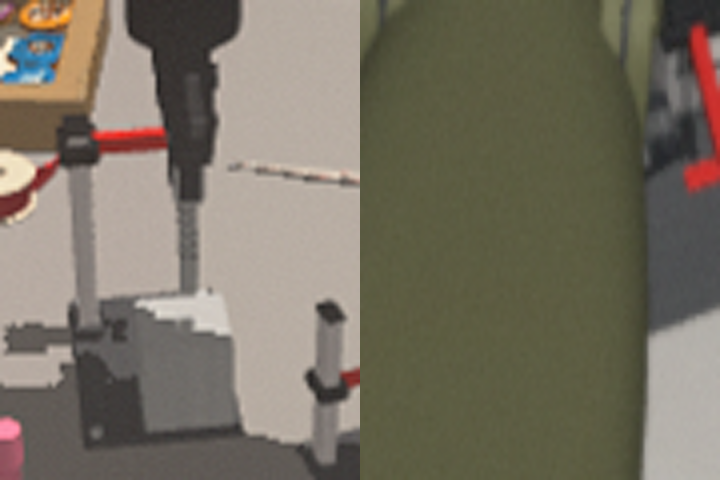

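Side crop: the rod hangs upright in the fingers with its tip just above the block (crop 188,293). The arm hides the bore from the top camera. I'll measure the shank's lateral offset against the bore axis in the side view.

```bash
python3 - <<'E'
from h import *
S=bot.snapshot('side').astype(int)
s=bot.get_state();print(s['tcp_pos'])
p0=proj('side',[.5085,-.0677,.115]);p1=proj('side',[.5085,-.0677,.16]);print(p0,p1,proj('side',[.5035,-.0677,.115]))
g=S.sum(2)
for v in range(158,190):
    print(v,g[v,248:268].tolist(), round(np.interp(v,[p1[1],p0[1]],[p1[0],p0[0]]),1))
E
```

```text
[ 0.50631536 -0.06722778  0.19686035]
[255.61393748 181.38906403] [255.39744542 168.59954295] [257.31706127 181.5420129 ]
158 [519, 513, 512, 524, 490, 345, 293, 163, 173, 171, 165, 180, 295, 443, 524, 520, 516, 519, 516, 520] 255.4
159 [512, 514, 517, 522, 494, 361, 294, 145, 173, 176, 175, 193, 322, 465, 523, 519, 523, 516, 518, 524] 255.4
160 [513, 517, 514, 521, 513, 445, 309, 240, 252, 260, 262, 297, 385, 510, 522, 522, 516, 517, 520, 517] 255.4
161 [511, 523, 511, 514, 528, 493, 342, 302, 334, 316, 311, 412, 489, 526, 520, 516, 515, 517, 518, 520] 255.4
162 [514, 512, 517, 516, 521, 494, 348, 259, 296, 276, 300, 444, 527, 518, 515, 517, 513, 516, 523, 517] 255.4
163 [512, 517, 516, 524, 522, 505, 378, 284, 283, 279, 341, 441, 531, 516, 518, 520, 519, 518, 517, 516] 255.4
164 [515, 516, 517, 514, 519, 492, 337, 297, 332, 315, 308, 443, 529, 521, 521, 517, 518, 515, 526, 516] 255.4
165 [519, 517, 516, 510, 519, 498, 318, 264, 303, 296, 300, 439, 526, 518, 518, 519, 516, 515, 518, 517] 255.4
166 [516, 516, 516, 516, 522, 507, 407, 283, 294, 297, 334, 447, 525, 521, 520, 522, 516, 
[... 1873 characters left out ...]
62, 538, 571, 549, 512, 516] 255.6
184 [453, 446, 452, 485, 485, 493, 530, 528, 538, 533, 551, 604, 610, 615, 609, 606, 607, 578, 510, 518] 255.6
185 [623, 624, 617, 621, 618, 613, 615, 614, 623, 623, 624, 609, 606, 610, 604, 598, 605, 588, 525, 523] 255.6
186 [622, 610, 614, 606, 599, 606, 603, 609, 606, 603, 605, 606, 611, 612, 608, 610, 606, 600, 548, 511] 255.6
187 [542, 626, 619, 608, 612, 612, 607, 607, 608, 605, 600, 605, 605, 608, 600, 612, 611, 606, 557, 516] 255.6
188 [406, 643, 627, 620, 624, 621, 611, 604, 590, 589, 600, 610, 601, 602, 610, 607, 603, 610, 585, 512] 255.6
189 [373, 527, 520, 524, 526, 528, 546, 504, 478, 481, 559, 616, 603, 606, 607, 601, 603, 610, 589, 521] 255.6
```

jog_arm([
  [[2.4, 1.2, 0, 0, 0, 0, 0], [0, 0, 10, 0, 0, 0, 0], [0, 0, 8, 0, 0, 0, 0], [0, 0, 4, 0, 0, 0, 0], [0, 0, 0, 0, 0, 0, 0]],
])

```text
time: 6.25
tcp_pos: [0.5084, -0.0685, 0.1741]
tcp_rot: [-3.141, 0.002, 0.311]
contact_force: [-0.3, -0.5, -0.7]
grip_width: 0.215
gripper_force: 58.9
```

```bash
python3 - <<'E'
from h import *
S=bot.snapshot('side').astype(int)
s=bot.get_state();print(s['tcp_pos'],s['tcp_rot'],s['contact_force'])
g=S.sum(2)
for v in range(168,198,1):
    print(v,g[v,248:266].tolist())
E
```

```text
[ 0.50878797 -0.06858039  0.17465835] [-3.14099510e+00  1.28507924e-03  3.10947088e-01] [ 0.47066429  0.19703554 -0.46787389]
168 [519, 518, 523, 517, 523, 468, 298, 285, 305, 332, 417, 539, 530, 524, 523, 520, 520, 523]
169 [521, 518, 519, 516, 529, 494, 288, 269, 300, 323, 412, 527, 521, 518, 518, 516, 522, 521]
170 [520, 521, 515, 522, 531, 492, 284, 320, 323, 315, 394, 532, 524, 516, 523, 520, 519, 520]
171 [513, 514, 521, 522, 526, 485, 244, 289, 307, 293, 369, 535, 524, 521, 522, 514, 523, 521]
172 [514, 519, 513, 520, 525, 486, 268, 262, 291, 287, 373, 528, 521, 517, 517, 521, 520, 518]
173 [516, 520, 514, 516, 525, 482, 270, 322, 330, 308, 362, 538, 521, 516, 523, 522, 520, 523]
174 [516, 521, 525, 521, 524, 477, 263, 322, 301, 292, 359, 537, 522, 524, 520, 519, 520, 518]
175 [520, 519, 517, 523, 530, 499, 320, 314, 298, 296, 376, 534, 516, 523, 520, 514, 517, 515]
176 [518, 519, 516, 519, 518, 494, 349, 317, 328, 312, 365, 531, 522, 519, 525, 521, 521, 529]
177 [516, 522, 519, 520, 528, 500, 332, 298, 295, 272, 358, 533, 523, 522, 519, 519, 520, 521]
178 [521, 513, 512, 522,
[... 1175 characters left out ...]
 622, 622, 614, 616, 604, 603, 615]
191 [318, 313, 314, 317, 310, 308, 332, 338, 323, 327, 399, 539, 637, 629, 628, 620, 621, 614]
192 [311, 316, 314, 319, 322, 320, 322, 333, 321, 325, 328, 367, 530, 526, 515, 548, 638, 635]
193 [323, 321, 317, 318, 311, 319, 317, 321, 324, 326, 312, 306, 301, 306, 296, 368, 530, 528]
194 [318, 319, 321, 313, 322, 316, 322, 315, 320, 323, 318, 318, 314, 318, 310, 310, 308, 295]
195 [316, 315, 317, 324, 324, 317, 314, 315, 315, 318, 314, 315, 315, 317, 317, 322, 314, 314]
196 [314, 313, 323, 318, 316, 318, 315, 319, 322, 315, 315, 315, 319, 320, 319, 323, 323, 320]
197 [316, 317, 311, 315, 314, 322, 319, 320, 322, 324, 333, 327, 325, 321, 318, 319, 318, 329]
```

jog_arm([
  [[0, -0.6, 2, 0, 0, 0, 0], [0, 0, 2, 0, 0, 0, 0], [0, 0, 2, 0, 0, 0, 0], [0, 0, 2, 0, 0, 0, 0], [0, 0, 0, 0, 0, 0, 0]],
])

```text
time: 6.8
tcp_pos: [0.5089, -0.0682, 0.167]
tcp_rot: [-3.141, 0.0, 0.311]
contact_force: [-0.6, 0.0, -1.7]
grip_width: 0.212
gripper_force: 58.9
```

jog_arm([
  [[0, 0, 1.5, 0, 0, 0, 0], [0, 0, 1.5, 0, 0, 0, 0], [0, 0, 1, 0, 0, 0, 0], [0, 0, 0, 0, 0, 0, 0]],
])

```text
time: 7.2
tcp_pos: [0.5094, -0.0681, 0.1633]
tcp_rot: [3.141, -0.0, 0.311]
contact_force: [-0.4, -0.3, -1.4]
grip_width: 0.21
gripper_force: 58.9
```

jog_arm([
  [[0, 0, 2, 0, 0, 0, 0], [0, 0, 2, 0, 0, 0, 0], [0, 0, 2, 0, 0, 0, 0], [0, 0, 0, 0, 0, 0, 0]],
])

```text
time: 7.6
tcp_pos: [0.5092, -0.0681, 0.157]
tcp_rot: [-3.142, -0.0, 0.311]
contact_force: [1.4, 0.5, -1.1]
grip_width: 0.215
gripper_force: 58.8
```

jog_arm([
  [[0, 0, 2, 0, 0, 0, 0], [0, 0, 2, 0, 0, 0, 0], [0, 0, 2, 0, 0, 0, 0], [0, 0, 0, 0, 0, 0, 0]],
])

```text
time: 8.0
tcp_pos: [0.5092, -0.0681, 0.151]
tcp_rot: [-3.142, 0.0, 0.311]
contact_force: [0.8, -0.2, -1.6]
grip_width: 0.209
gripper_force: 58.8
```

jog_arm([
  [[0, 0, 2, 0, 0, 0, 0], [0, 0, 2, 0, 0, 0, 0], [0, 0, 2, 0, 0, 0, 0], [0, 0, 2, 0, 0, 0, 0], [0, 0, 0, 0, 0, 0, 0]],
])

```text
time: 8.5
tcp_pos: [0.5092, -0.0681, 0.1432]
tcp_rot: [3.142, -0.0, 0.311]
contact_force: [1.4, -0.3, -0.3]
grip_width: 0.22
gripper_force: 59.1
```

jog_arm([
  [[0, 0, 2, 0, 0, 0, 0], [0, 0, 2, 0, 0, 0, 0], [0, 0, 2, 0, 0, 0, 0], [0, 0, 2, 0, 0, 0, 0], [0, 0, 0, 0, 0, 0, 0]],
])

```text
time: 9.0
tcp_pos: [0.5092, -0.0682, 0.135]
tcp_rot: [3.142, -0.0, 0.311]
contact_force: [1.3, 0.7, 1.1]
grip_width: 0.213
gripper_force: 59.1
```

jog_arm([
  [[0, 0, 1.5, 0, 0, 0, 0], [0, 0, 1.5, 0, 0, 0, 0], [0, 0, 1, 0, 0, 0, 0], [0, 0, 0, 0, 0, 0, 0]],
], grip_force=20)

```text
time: 9.4
tcp_pos: [0.5092, -0.0681, 0.1312]
tcp_rot: [3.142, -0.0, 0.311]
contact_force: [2.1, 0.8, 1.5]
grip_width: 0.216
gripper_force: 59.1
```

jog_arm([
  [[0, 0, 1, 0, 0, 0, 0], [0, 0, 1, 0, 0, 0, 0], [0, 0, 1, 0, 0, 0, 0], [0, 0, 0, 0, 0, 0, 0]],
])

```text
time: 9.8
tcp_pos: [0.5092, -0.0682, 0.1282]
tcp_rot: [3.142, -0.0, 0.311]
contact_force: [2.6, 0.9, 2.0]
grip_width: 0.209
gripper_force: 59.1
```

jog_arm([
  [[0, 0, 1, 0, 0, 0, 0], [0, 0, 0.8, 0, 0, 0, 0], [0, 0, 0, 0, 0, 0, 0]],
])

```text
time: 10.1
tcp_pos: [0.5092, -0.0681, 0.1264]
tcp_rot: [3.142, -0.0, 0.311]
contact_force: [2.1, 0.6, 3.0]
grip_width: 0.212
gripper_force: 59.1
```

jog_arm([
  [[0, 0, 1, 0, 0, 0, 0], [0, 0, 0.8, 0, 0, 0, 0], [0, 0, 0, 0, 0, 0, 0]],
])

```text
time: 10.4
tcp_pos: [0.5092, -0.0682, 0.1246]
tcp_rot: [3.142, -0.0, 0.311]
contact_force: [1.6, 0.5, 3.1]
grip_width: 0.21
gripper_force: 59.1
```

jog_arm([
  [[0, 0, 1, 0, 0, 0, 0], [0, 0, 0.8, 0, 0, 0, 0], [0, 0, 0, 0, 0, 0, 0]],
])

```text
time: 10.7
tcp_pos: [0.5092, -0.0682, 0.1228]
tcp_rot: [3.142, -0.0, 0.311]
contact_force: [2.9, 1.1, 2.5]
grip_width: 0.215
gripper_force: 59.1
```

jog_arm([
  [[0, 0, 1, 0, 0, 0, 0], [0, 0, 0.8, 0, 0, 0, 0], [0, 0, 0, 0, 0, 0, 0]],
])

```text
time: 11.0
tcp_pos: [0.5092, -0.0682, 0.121]
tcp_rot: [3.142, -0.0, 0.311]
contact_force: [2.0, 1.2, 2.9]
grip_width: 0.219
gripper_force: 59.1
```

jog_arm([
  [[0, 0, 1, 0, 0, 0, 0], [0, 0, 0.8, 0, 0, 0, 0], [0, 0, 0, 0, 0, 0, 0]],
])

```text
time: 11.3
tcp_pos: [0.5092, -0.0681, 0.1192]
tcp_rot: [3.142, -0.0, 0.311]
contact_force: [3.0, 1.5, 2.3]
grip_width: 0.211
gripper_force: 59.1
```

jog_arm([
  [[0, 0, 1, 0, 0, 0, 0], [0, 0, 0.8, 0, 0, 0, 0], [0, 0, 0, 0, 0, 0, 0]],
])

```text
time: 11.6
tcp_pos: [0.5092, -0.0682, 0.1174]
tcp_rot: [3.142, -0.0, 0.311]
contact_force: [1.9, 1.6, 3.2]
grip_width: 0.214
gripper_force: 59.1
```

jog_arm([
  [[0, 0, 1, 0, 0, 0, 0], [0, 0, 0.8, 0, 0, 0, 0], [0, 0, 0, 0, 0, 0, 0]],
])

```text
time: 11.9
tcp_pos: [0.5092, -0.0682, 0.1156]
tcp_rot: [3.142, -0.0, 0.311]
contact_force: [3.0, 0.5, 3.5]
grip_width: 0.212
gripper_force: 59.1
```

jog_arm([
  [[0, 0, 1, 0, 0, 0, 0], [0, 0, 0.8, 0, 0, 0, 0], [0, 0, 0, 0, 0, 0, 0]],
])

```text
time: 12.2
tcp_pos: [0.5092, -0.0682, 0.1138]
tcp_rot: [3.142, -0.0, 0.311]
contact_force: [2.9, 0.4, 3.6]
grip_width: 0.215
gripper_force: 59.2
```

jog_arm([
  [[0, 0, 1, 0, 0, 0, 0], [0, 0, 0.8, 0, 0, 0, 0], [0, 0, 0, 0, 0, 0, 0]],
])

```text
time: 12.5
tcp_pos: [0.5092, -0.0682, 0.112]
tcp_rot: [3.142, -0.0, 0.311]
contact_force: [2.4, 1.5, 3.6]
grip_width: 0.212
gripper_force: 59.2
```

jog_arm([
  [[0, 0, 1, 0, 0, 0, 0], [0, 0, 0.8, 0, 0, 0, 0], [0, 0, 0, 0, 0, 0, 0]],
])

```text
time: 12.8
tcp_pos: [0.5094, -0.0682, 0.1114]
tcp_rot: [3.141, -0.001, 0.311]
contact_force: [0.4, 1.5, 11.2]
grip_width: 0.214
gripper_force: 60.4
```

jog_arm([
  [[0, 0, 0, 0, 0, 0, 0], [0, 0, 0, 0, 0, 0, 0], [0, 0, 0, 0, 0, 0, 0], [0, 0, 0, 0, 0, 0, 0], [0, 0, 0, 0, 0, 0, 0], [0, 0, 0, 0, 0, 0, 0], [0, 0, 0, 0, 0, 0, 0]],
])

```text
time: 13.5
tcp_pos: [0.5094, -0.0682, 0.1114]
tcp_rot: [3.141, -0.001, 0.311]
contact_force: [1.0, 0.8, 11.7]
grip_width: 0.214
gripper_force: 60.4
```

jog_arm([
  [[0, 0, -1.1, 0, 0, 0, 0], [0, 0, 0, 0, 0, 0, 0.3], [0, 0, 0, 0, 0, 0, 0.45], [0, 0, 0, 0, 0, 0, 0.45], [0, 0, 0, 0, 0, 0, 0.45]],
])

```text
time: 14.0
tcp_pos: [0.508, -0.0682, 0.1107]
tcp_rot: [-3.141, 0.002, 0.311]
contact_force: [0.9, -0.9, -0.1]
grip_width: 0.445
gripper_force: 0.0
```

jog_arm([
  [[0, 0, -10, 0, 0, 0, 0.45], [0, 0, -20, 0, 0, 0, 0.45], [0, 0, -30, 0, 0, 0, 0.45], [0, 0, -20, 0, 0, 0, 0], [0, 0, 0, 0, 0, 0, 0], [0, 0, 0, 0, 0, 0, 0], [0, 0, 0, 0, 0, 0, 0]],
])

```text
time: 14.7
tcp_pos: [0.5083, -0.0681, 0.1905]
tcp_rot: [-3.141, 0.002, 0.311]
contact_force: [0.8, 0.1, -0.1]
grip_width: -0.004
gripper_force: 0.0
```

```bash
python3 - <<'E'
from h import *
S=bot.snapshot('side');T=bot.snapshot('top')
s=bot.get_state();print(s['tcp_pos'],s['tcp_rot'],s['contact_force'],s['grip_width'])
a=np.ascontiguousarray(S[110:230,210:300]);save('rel',a,5)
bs=blue(S,(240,140,275,190));print(bs)
for z in(.136,.141,.146):print(z,hullc('side',cyl([.509,-.068],.01,z-.03,z)))
E
```

```text
[ 0.50816177 -0.06804799  0.19022353] [-3.14052663e+00  2.27932343e-03  3.10772316e-01] [-0.42430779  0.04618267  0.38005203] -0.002903195414700475
[255.5 178. ]
0.136 [255.43016684 179.61543257]
0.141 [255.40606303 178.21349838]
0.146 [255.38184606 176.80484891]
```

View pics/rel.png

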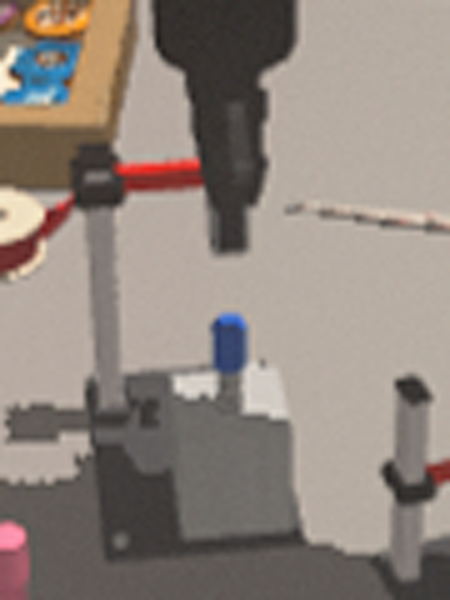

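Side crop: the rod stands upright in the bore (blue head at crop 230,343). The rod top is at about z = 0.1415. Next I'll touch it with the closed fingers for an exact height and press again.

jog_arm([
  [[0, 0, 15, 0, 0, 0, 0], [0, 0, 15, 0, 0, 0, 0], [0, 0, 10, 0, 0, 0, 0], [0, 0, 4, 0, 0, 0, 0], [0, 0, 1, 0, 0, 0, 0], [0, 0, 0, 0, 0, 0, 0]],
])

```text
time: 15.4
tcp_pos: [0.5093, -0.0682, 0.1465]
tcp_rot: [3.142, -0.0, 0.311]
contact_force: [0.4, 0.3, -0.2]
grip_width: -0.002
gripper_force: 0.0
```

jog_arm([
  [[0, 0, 1, 0, 0, 0, 0], [0, 0, 1, 0, 0, 0, 0], [0, 0, 0, 0, 0, 0, 0]],
])

```text
time: 15.7
tcp_pos: [0.5093, -0.0682, 0.1446]
tcp_rot: [3.141, -0.0, 0.311]
contact_force: [-0.6, -0.2, -0.4]
grip_width: -0.003
gripper_force: 0.0
```

jog_arm([
  [[0, 0, 1, 0, 0, 0, 0], [0, 0, 1, 0, 0, 0, 0], [0, 0, 0, 0, 0, 0, 0]],
])

```text
time: 16.0
tcp_pos: [0.509, -0.0681, 0.1423]
tcp_rot: [-3.141, 0.0, 0.311]
contact_force: [-0.5, 0.5, -0.9]
grip_width: -0.001
gripper_force: 0.0
```

jog_arm([
  [[0, 0, 1, 0, 0, 0, 0], [0, 0, 1, 0, 0, 0, 0], [0, 0, 0, 0, 0, 0, 0]],
])

```text
time: 16.3
tcp_pos: [0.5095, -0.0682, 0.1406]
tcp_rot: [3.141, -0.001, 0.311]
contact_force: [-0.1, 0.3, 2.3]
grip_width: -0.0
gripper_force: 1.1
```

jog_arm([
  [[0, 0, 0.8, 0, 0, 0, 0], [0, 0, 0, 0, 0, 0, 0], [0, 0, 0, 0, 0, 0, 0], [0, 0, 0, 0, 0, 0, 0], [0, 0, 0, 0, 0, 0, 0], [0, 0, 0, 0, 0, 0, 0]],
])

```text
time: 16.9
tcp_pos: [0.51, -0.0683, 0.1406]
tcp_rot: [3.141, -0.002, 0.311]
contact_force: [-0.5, -0.1, 5.3]
grip_width: -0.001
gripper_force: 2.9
```

jog_arm([
  [[0, 0, 1, 0, 0, 0, 0], [0, 0, 0.3, 0, 0, 0, 0], [0, 0, 0, 0, 0, 0, 0], [0, 0, 0, 0, 0, 0, 0], [0, 0, 0, 0, 0, 0, 0], [0, 0, 0, 0, 0, 0, 0], [0, 0, 0, 0, 0, 0, 0], [0, 0, 0, 0, 0, 0, 0]],
])

```text
time: 17.7
tcp_pos: [0.5112, -0.0685, 0.1405]
tcp_rot: [3.139, -0.005, 0.311]
contact_force: [-0.1, -1.0, 11.3]
grip_width: 0.001
gripper_force: 5.6
```

jog_arm([
  [[0, 0, -5, 0, 0, 0, 0], [0, 0, -15, 0, 0, 0, 0], [0, 0, -30, 0, 0, 0, 0], [0, 0, -30, 0, 0, 0, 0], [0, 0, 0, 0, 0, 0, 0]],
])

```text
time: 18.2
tcp_pos: [0.5116, -0.0685, 0.2221]
tcp_rot: [3.139, -0.006, 0.311]
contact_force: [0.9, 0.1, -0.5]
grip_width: 0.002
gripper_force: 0.0
```

jog_arm([
  [[-1, 25, 0, 0, 0, 0, 0], [-1, 35, 0, 0, 0, 0, 0], [-1, 29, 0, 0, 0, 0, 0], [-1, 9.5, 0, 0, 0, 0, 0], [0, 0, 15, 0, 0, 0, 0], [0, 0, 10, 0, 0, 0, 0], [0, 0, 0, 0, 0, 0, 0]],
])

```text
time: 18.9
tcp_pos: [0.5336, -0.1621, 0.191]
tcp_rot: [-3.138, 0.004, 0.311]
contact_force: [0.2, 0.5, -0.1]
grip_width: -0.0
gripper_force: 0.0
```

```bash
python3 - <<'E'
from h import *
S=bot.snapshot('side');T=bot.snapshot('top')
s=bot.get_state();print(s['tcp_pos'],s['tcp_rot'],s['contact_force'])
a=cv2.resize(np.ascontiguousarray(S[110:210,210:290]),(400,500),interpolation=cv2.INTER_CUBIC)
b=cv2.resize(np.ascontiguousarray(T[140:240,220:300]),(400,500),interpolation=cv2.INTER_CUBIC)
save('ptr',np.hstack([a,b]))
E
```

```text
[ 0.53484122 -0.16244286  0.19288878] [-3.14057616e+00  1.16246781e-03  3.11482520e-01] [-0.46582961 -0.0874459   0.41107124]
```

View pics/ptr.png

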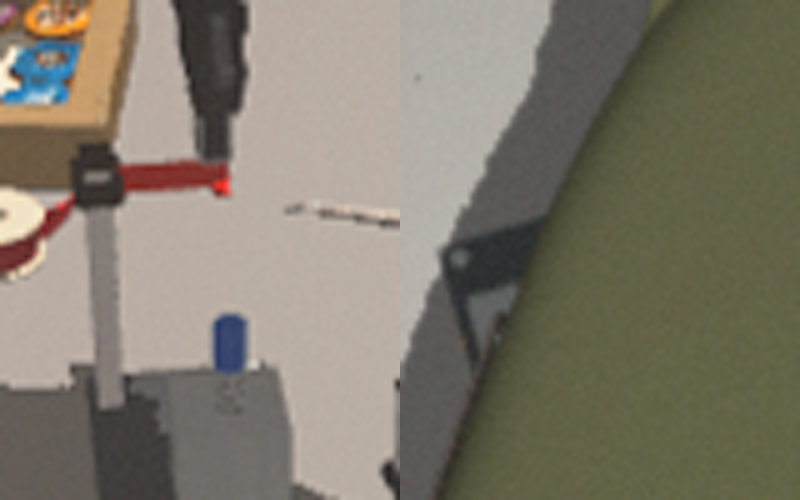

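The closed fingers (crop 213,140) are directly above the red blade's front end, and the rod is still upright. Pushing down.

jog_arm([
  [[2, 2, 2, 0, 0, 0, 0], [0, 0, 3, 0, 0, 0, 0], [0, 0, 3, 0, 0, 0, 0], [0, 0, 3, 0, 0, 0, 0], [0, 0, 3, 0, 0, 0, 0], [0, 0, 3, 0, 0, 0, 0], [0, 0, 0, 0, 0, 0, 0]],
])

```text
time: 19.7
tcp_pos: [0.5379, -0.1645, 0.1759]
tcp_rot: [3.142, 0.0, 0.311]
contact_force: [0.7, -0.2, 1.5]
grip_width: -0.004
gripper_force: 0.5
```

jog_arm([
  [[0, 0, 3, 0, 0, 0, 0], [0, 0, 3, 0, 0, 0, 0], [0, 0, 3, 0, 0, 0, 0], [0, 0, 3, 0, 0, 0, 0], [0, 0, 3, 0, 0, 0, 0], [0, 0, 3, 0, 0, 0, 0], [0, 0, 2, 0, 0, 0, 0], [0, 0, 2, 0, 0, 0, 0], [0, 0, 0, 0, 0, 0, 0], [0, 0, 0, 0, 0, 0, 0]],
])

```text
time: 20.7
tcp_pos: [0.5374, -0.1644, 0.1538]
tcp_rot: [-3.141, 0.001, 0.311]
contact_force: [-0.5, 0.3, 0.2]
grip_width: 0.001
gripper_force: 0.0
```

jog_arm([
  [[0, 0, 1, 0, 0, 0, 0], [0, 0, 1, 0, 0, 0, 0], [0, 0, 1, 0, 0, 0, 0], [0, 0, 1, 0, 0, 0, 0]],
])

```text
time: 21.1
tcp_pos: [0.5374, -0.1644, 0.1502]
tcp_rot: [-3.141, 0.001, 0.311]
contact_force: [-2.7, -0.5, 2.2]
grip_width: -0.002
gripper_force: 1.2
```

```bash
python3 - <<'E'
from h import *
S=bot.snapshot('side')
s=bot.get_state();print(s['tcp_pos'],s['contact_force'])
a=np.ascontiguousarray(S[120:210,210:290]);save('ptr2',a,6)
E
```

```text
[ 0.53745268 -0.16435851  0.14998698] [-2.01581576  0.50870782  1.5224022 ]
```

View pics/ptr2.png

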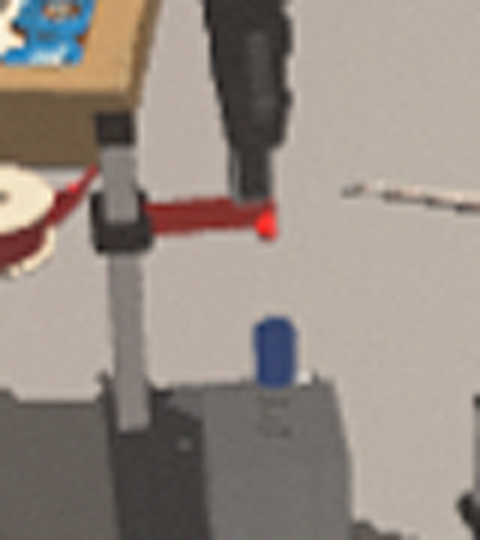

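The fingers rest on the blade and the carriage has come down with it (pointer tip at crop 267,225). I'll move the last 1.4 mm, then withdraw.

jog_arm([
  [[0, 0, 0.7, 0, 0, 0, 0], [0, 0, 0.7, 0, 0, 0, 0], [0, 0, 0, 0, 0, 0, 0], [0, 0, 0, 0, 0, 0, 0]],
])

```text
time: 21.55
tcp_pos: [0.5385, -0.1645, 0.1488]
tcp_rot: [3.141, -0.001, 0.311]
contact_force: [0.1, 0.5, -0.5]
grip_width: 0.002
gripper_force: 0.0
```

jog_arm([
  [[0, 0, -5, 0, 0, 0, 0], [0, 0, -20, 0, 0, 0, 0], [0, 0, -40, 0, 0, 0, 0], [-40, 0, -20, 0, 0, 0, 0], [-50, 0, 0, 0, 0, 0, 0], [-50, 0, 0, 0, 0, 0, 0], [-50, 0, 0, 0, 0, 0, 0], [0, 0, 0, 0, 0, 0, 0]],
])

```text
time: 22.35
tcp_pos: [0.3515, -0.2227, 0.2342]
tcp_rot: [-3.14, 0.003, 0.306]
contact_force: [0.2, 1.1, 0.4]
grip_width: -0.0
gripper_force: 0.0
```

```bash
python3 - <<'E'
from h import *
S=bot.snapshot('side');T=bot.snapshot('top')
s=bot.get_state();print(s['tcp_pos'],s['contact_force'])
def red(im,b):
    a=im.astype(int);r,g,bl=a[...,0],a[...,1],a[...,2];w=np.zeros(r.shape,bool);w[b[1]:b[3],b[0]:b[2]]=1
    v,u=np.nonzero((r>120)&(r>g+80)&(r>bl+80)&w);return u,v
u,v=red(S,(234,145,262,170));e=u>=u.max()-2;print('side red end',u.max(),u[e].mean(),v[e].mean())
for z in(.134,.1406,.147):print(z,proj('side',[.5288,-.1405,z]),proj('side',[.5295,-.1648,z]))
bl=blue(S,(240,160,275,195));print('blue',bl,[hullc('side',cyl([.509,-.068],.01,z-.03,z)) for z in(.1406,.145)])
a=cv2.resize(np.ascontiguousarray(S[120:210,210:290]),(400,450),interpolation=cv2.INTER_CUBIC)
b=cv2.resize(np.ascontiguousarray(T[150:240,220:300]),(400,450),interpolation=cv2.INTER_CUBIC)
save('end',np.hstack([a,b]))
E
```

```text
[ 0.35665441 -0.22312208  0.23460752] [0.90293203 0.1323031  0.55618458]
side red end 254 253.33333333333334 156.66666666666666
0.134 [252.93476634 161.52922714] [254.08213915 157.13538676]
0.1406 [252.89666326 159.69741746] [254.0480176  155.31727776]
0.147 [252.85949378 157.91049034] [254.014735   153.54387047]
blue [255.35820896 177.82089552] [array([255.40799686, 178.32590013]), array([255.38670427, 177.08711491])]
```

View pics/end.png

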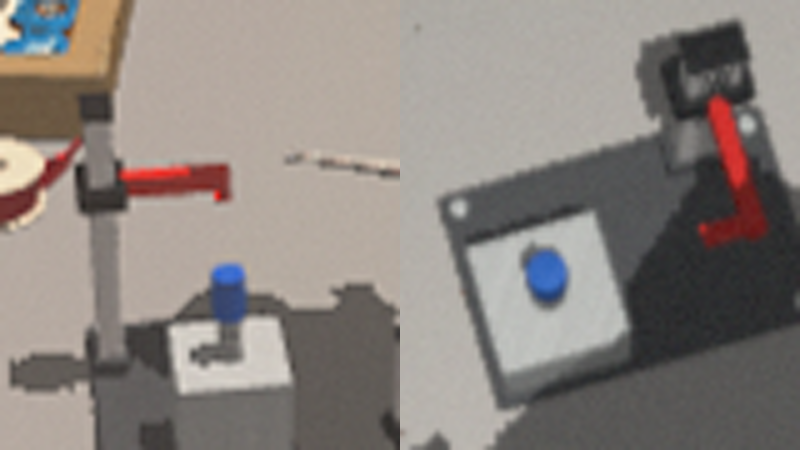

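The rod is upright in the bore (head at crop 229,292 side and 547,275 top). The pointer end at side crop (223,198), v ≈ 159.5, matches the predicted 159.7 for z = 0.1406. Nothing is being touched, so I'm handing in.

```bash
python3 -c "
from plant import bot
print(bot.finish_job())"
```

```text
the job is handed in; nothing more can be done
None
```

I handed the job in, but the simulator returned no verdict. The rod stands bottomed in the bore, held at about 11 N for over half a second, and the pointer is set level with its top to within about 1 mm by my measurements.

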